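Slide the specimen case down the loading lane

TASK

Using only the fingertips, push the grey specimen case from the open end of the white loading plate down the lane between the two aluminium guide rails until its front is up at the dark end stop. Neither the case nor the robot may touch either rail, and the case must stay flat on the plate: do not lift or tip it. Leave the other things on the plate where they stand, and move clear when done.

Things in the scene. Friction and masses are not known exactly. Their poses are not given: they have to be found in the camera images.
- lane: White fixed plate 480 x 260 x 8 mm on the bench. Origin: centre of its underside. Its x axis is the push direction, from the open end (x = -240 mm) to the end stop; y to the left of it, z up; roughly along world -y, within 20 degrees. The lane's centre line is y = 0. Upper face (z = 8 mm) smooth and level, no rails from x = -240 to 0 mm. Its place varies by several cm.
- rail_left: Aluminium guide rail on the lane's left (+y of the plate), fixed to the plate: 200 long x 10 wide x 18 mm high, from x = 0 to 200 mm of the plate, inner face at y = +43 mm. Origin: centre of its underside, on the plate's upper face; axes parallel to the plate's. It must not be touched.
- rail_right: The same rail on the right, inner face at y = -43 mm of the plate (86 mm between the rails). It must not be touched.
- lane_mouth (a point): Point on the plate's upper face, on the lane's centre line, where the rails begin (x = 0 of the plate).
- lane_stop (a point): Point on the plate's upper face, on the lane's centre line, at the face of the end stop (x = 200 mm of the plate). The end stop is a fixed dark steel block 30 mm long, 130 mm wide, 32 mm high above the plate, across the lane's far end.
- case: Loose closed grey box 90 long (its x) x 66 wide (y) x 55 mm high, 0.25 to 0.5 kg, smooth upright sides, dark lid seam, two latches on its front (+x). Origin: centre of its underside. Starts on the open part, centre 90 to 130 mm before the rails, up to 30 mm off the centre line, turned up to 0.3 rad. Centred in the lane it has 10 mm to each rail; at the stop its centre is at x = 155 mm of the plate.
- weight: Bystander: small steel knobbed weight, 30 mm wide, 31 mm high, at the corner of the plate's open end on the left side (near x = -215, y = 105 mm of the plate). Origin: centre of its underside.
- jar: Bystander: amber jar, 38 mm wide, 42 mm high, on the plate outside the left rail (near x = 120, y = 92 mm). Origin: centre of its underside.
- grip: Bystander: dark steel specimen grip, 46 x 34 mm, 36 mm high, with a pin on one end, on the plate outside the right rail (near x = 100, y = -94 mm). Origin: centre of its underside.
Things that resemble listed ones, but are neither listed nor needed, are in the scene too. Leave any pink, red or yellow look-alike of the case alone.

How it is judged:
By the outcome, as a careful person would: the job done as asked, in the order asked, and still so for the second after the job is handed in, with the robot touching nothing.
It also fails if it takes over 69 s, if anything falls off the work surface, if the arm or the gripper's body presses on something with over 40 N, if the wrist force passes 120 N, or if a joint passes its speed limit or range.

ROBOT

A 6-joint arm with a two-finger parallel gripper is mounted at the origin on the work surface. World frame = base frame: x ahead of the robot, y to its left, z up, the work surface at z = 0. Lengths are in m, angles in rad, forces in N, time in s.
With the tool pointing down it reaches from about 0.35 to 0.8 m from the base axis. Payload 7.3 kg.
Tool frame: the origin (TCP) lies between the finger pads; the fingertips stand 25 mm ahead of it and the grasp point (between the pads) lies 6 mm ahead of it (r.tip_extent is the distance from the TCP to the fingertips, in m); z points along the fingers, y is the line along which they close (so a half turn about z gives the same grasp; the last joint's range is limited). The gripper opens to 85 mm and grips with 20 to 120 N. Pads are 22 mm wide; open, the fingers measure 114 mm over their backs; the gripper's body (76 mm by 85 mm) begins 54 mm behind the grasp point. The pads swing forward as they close: fully open they stand 13 mm farther back than shut.
Start: joints at [-1.291, 0.342, 1.524, -0, 1.275, -0.146], TCP at [0.217, -0.478, 0.256] pointing down, gripper open.
Joint ranges: [-2.53, 2.53], [-0.77, 2.02], [0.04, 2.7], [-1, 4.14], [0.28, 2.66], [-3.11, 3.11]. Speed limits (rad/s): [2.57, 2.57, 3.14, 3.14, 3.14, 3.14].

INTERFACE

Orientations are given as a unit quaternion [x, y, z, w].
In Python, from workcell import r, command_gripper, optics gives the robot as it stands. The module is installed in compiled form; this text tells all that it offers. Calls block until the motion is done:
- r.reach(position, orientation): joint-space move of the TCP to a pose.
- r.move_straight(position, orientation=None, speed=0.15, max_force=None): straight line of the TCP; orientation=None keeps the orientation; speed is the mean speed in m/s. With max_force (N) it stops when the force on the tool has changed by that much, and returns True; else False.
- r.movej(angles): joint-space move.
- command_gripper(opening, force=None): finger opening in m; force is the grip in N (None keeps the last); returns when the fingers have stopped.
- r.hold(seconds).
- r.solve_ik(position, orientation): joint angles nearest the present ones, or None.
- r.read_state(): the state.
- optics.get_image(name): name is "scene" or "top"; returns (picture, depth): 480x640x3 uint8, red, green, blue; 480x640 float32, m along the optical axis (not along the pixel's ray), 0 where there is no reading.
- optics.camera_model(name): a dict with "K" (3x3 intrinsics, pixels), "k1" (the pictures are not rectified: a ray, as slopes to the right and down, at radius r is drawn at 1 + k1 r^2 times it, then the intrinsics apply), "R" (3x3) and "t" (3): a world point X has camera coordinates R X + t. Camera axes: x right, y down, z forward; pixel columns grow to the right and rows downward; lengths in m; the calibration is good to about 2 mm. A picture is of the moment at which its call begins. camera_model takes no time and is no camera call.
A pose or a line that the arm cannot do raises r.PlanningError and nothing moves.
- r.finish_job(): hands the job in; it is judged then, once.
The state is a dict: "time_s": time; "joint_positions": joint angles; "dq": joint speeds; "tau": joint torques, N m; "eef_pos": TCP position; "eef_rot": TCP orientation; "contact_force": force on the tool from outside, world axes, zero at the start; "torque": the same for the moment, N m; "grip_width": finger opening in m; "grip_force": force on a finger pad.
Only numpy, scipy, OpenCV 4.12 (cv2) and the standard library are available. Lean on these libraries where they do the work, as an engineer would, in place of code of your own. Each camera call takes 0.05 s, during which the arm holds its last target. There are 200 camera calls.

## Working session

There is one attempt and no reset: what is moved stays moved. The work goes in short steps, each a Python script; the robot and the scene stay as the last script left them, time stands still between calls to the robot, and variables do not carry over. Pictures are saved under pics/ and viewed, at most 10 in all, crops included, and the job is handed in when it is done.

```bash
mkdir -p pics; python3 - <<'E'
from workcell import r, optics
import cv2, numpy as np
for n in("scene","top"):
    p,d=optics.get_image(n); cv2.imwrite(f"pics/{n}0.png",p[:,:,::-1]); np.savez(f"{n}0.npz",p=p,d=d)
    m=optics.camera_model(n); print(n,m)
s=r.read_state(); print(s["time_s"],s["eef_pos"],s["eef_rot"],s["grip_width"],r.tip_extent)
E
```

```text
scene {'K': array([[480.68531504,   0.        , 315.79122905],
       [  0.        , 480.68531504, 243.34864105],
       [  0.        ,   0.        ,   1.        ]]), 'k1': 0.0085590330747433, 'R': array([[-0.28105898,  0.95961176,  0.01229309],
       [ 0.52536047,  0.16456626, -0.83481394],
       [-0.80312031, -0.22817365, -0.55039491]]), 't': array([ 0.01962197, -0.26740255,  1.4052371 ])}
top {'K': array([[570.10899277,   0.        , 324.94902236],
       [  0.        , 570.10899277, 243.70847131],
       [  0.        ,   0.        ,   1.        ]]), 'k1': -0.13958340886941464, 'R': array([[-0.01500611, -0.99979403,  0.01366456],
       [-0.9958437 ,  0.01371621, -0.09003994],
       [ 0.08983397, -0.01495891, -0.99584441]]), 't': array([0.12295976, 0.49578177, 1.12822829])}
0.1 [ 0.21678633 -0.47779987  0.25568118] [ 9.77419165e-01  2.11308473e-01 -5.52042212e-05 -7.09057844e-04] 0.08575573413177294 0.025
```

View pics/top0.png

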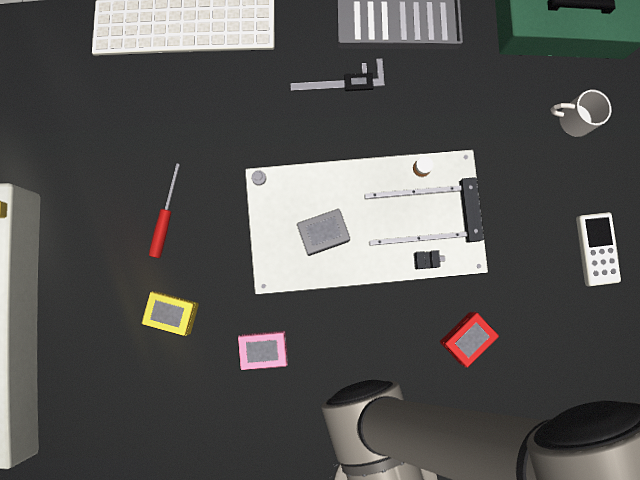

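View pics/scene0.png

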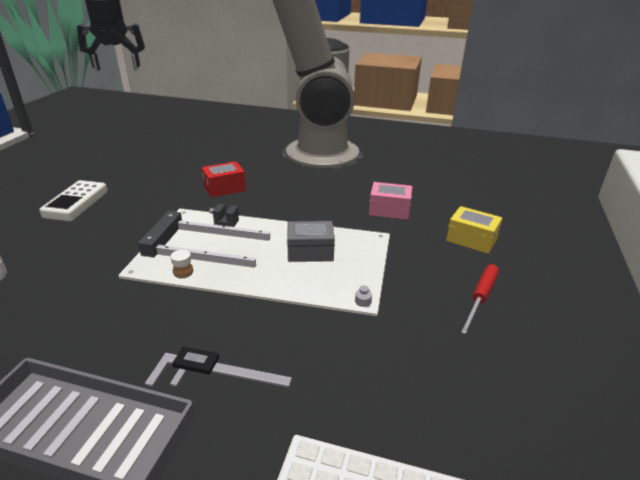

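The top view shows the plate with corners at about (246,168), (473,151), (488,272) and (256,294). The case is at (324,231), turned relative to the lane, and the stop is at (471,210). In the scene view the case is at (311,241). Next I'll measure the plate and case poses.

```bash
cat > h.py <<'E'
import numpy as np, cv2
from scipy.spatial.transform import Rotation as Ro
from workcell import r, command_gripper, optics
def rays(uv,m):
    D=np.array([m["k1"],0,0,0,0.])
    n=cv2.undistortPointsIter(np.float64(uv).reshape(-1,1,2),m["K"],D,None,None,(3,50,1e-10)).reshape(-1,2)
    return np.c_[n,np.ones(len(n))]
def onplane(uv,z,m):
    d=rays(uv,m)@m["R"]; c=-m["R"].T@m["t"]
    return c+d*((z-c[2])/d[:,2])[:,None]
def cloud(d,m):
    v,u=np.mgrid[:480,:640]; n=rays(np.c_[u.ravel(),v.ravel()],m)
    return ((n*d.reshape(-1,1)-m["t"])@m["R"]).reshape(480,640,3)
def fitrect(uv,z,m):
    P=onplane(uv,z,m)[:,:2]; return cv2.minAreaRect(np.float32(P*1000))
def plate(p,d,m):
    X=cloud(d,m)
    w=((p.min(2)>170)&(abs(X[...,2]-.008)<.02)).astype(np.uint8)
    w[:,:200]=0; w[:120]=0; w[310:]=0; w[:,520:]=0
    w=cv2.morphologyEx(w,cv2.MORPH_OPEN,np.ones((3,3)))
    c=max(cv2.findContours(w,0,1)[0],key=cv2.contourArea).reshape(-1,2)
    return fitrect(c,.008,m)
def case(d,m,pl):
    """pose of case in plate frame (mm, rad) and sizes, from points of its upper face"""
    X=cloud(d,m); L=toplate(X.reshape(-1,3),pl).reshape(480,640,3)
    k=((abs(X[...,2]-.063)<.012)&(d>0)&(L[...,0]>-.24)&(L[...,0]<.195)&(abs(L[...,1])<.075)).astype(np.uint8)
    k=cv2.morphologyEx(k,cv2.MORPH_OPEN,np.ones((3,3)))
    c=max(cv2.findContours(k,0,1)[0],key=cv2.contourArea).reshape(-1,2)
    P=onplane(c,.063,m); (cx,cy),(w,h),a=cv2.minAreaRect(np.float32(toplate(P,pl)[:,:2]*1000))
    a=(a+45)%90-45
    return cx,cy,a,w,h,np.median(X[...,2][k>0])
def toplate(P,pl):
    x,y,a=pl; c,s=np.cos(a),np.sin(a); q=np.array(P)-[x,y,0]
    return np.stack([c*q[...,0]+s*q[...,1],-s*q[...,0]+c*q[...,1],q[...,2]],-1)
def toworld(P,pl):
    x,y,a=pl; c,s=np.cos(a),np.sin(a); P=np.array(P,float)
    return np.array([x+c*P[0]-s*P[1],y+s*P[0]+c*P[1],P[2]])
E
python3 - <<'E'
from h import *
m=optics.camera_model("top"); f=np.load("top0.npz"); p,d=f["p"],f["d"]
R=plate(p,d,m); print(R); print(onplane([[246,168],[473,151],[488,272],[256,294]],.008,m))
a=np.deg2rad(R[2]); 
a=min([a+k*np.pi/2 for k in range(-4,4)],key=lambda t:abs(t+np.pi/2))
pl=(R[0][0]/1000,R[0][1]/1000,a); print(pl); np.save("pl.npy",pl)
print(case(d,m,pl))
for n,uv,z in(("weight",(259,177),.03),("stopface-ish",(471,210),.04),("railL0",(365,196),.026),("railR0",(370,243),.026),("railR1",(466,235),.026),("railL1",(461,188),.026)): print(n,toplate(onplane([uv],z,m),pl)[0]*1000)
E
```

```text
((546.5890502929688, 30.007064819335938), (259.3653564453125, 478.6461181640625), 4.360676288604736)
[[ 0.65848246  0.27684694  0.008     ]
 [ 0.6905729  -0.19933995  0.008     ]
 [ 0.43545145 -0.22009022  0.008     ]
 [ 0.39828023  0.25693216  0.008     ]]
(0.5465890502929688, 0.030007064819335936, np.float64(-1.4946881679450974))
(-92.09492492675781, -20.790733337402344, 14.337483406066895, 89.86775970458984, 66.48223876953125, np.float64(0.06231964254409528))
weight [-210.31701337  104.08569077   30.        ]
stopface-ish [210.68504521  -2.42078525  40.        ]
railL0 [ 0.42415932 46.70120765 26.        ]
railR0 [  1.07381807 -49.53512684  26.        ]
railR1 [198.32873374 -50.87230782  26.        ]
railL1 [199.29130809  46.47154192  26.        ]
```

The measurements agree with the given sizes: the plate comes out at 479 x 259 mm and the case at 90 x 66 mm, with its top at 62 mm. The case sits at (-92, -21) mm, turned +14°. I'll first square it up with a two-fingertip push from the right side, tips leading, while it is still clear of the rails.

```bash
cat >> h.py <<'E'
PL=np.load("pl.npy"); T=np.deg2rad(12)
def pose(cx,cy,h,push,flip=1,yaw=0.):
    """contact line centre (plate mm), tip height h mm above plate, push direction angle in plate"""
    A=PL[2]+push+yaw; f=np.array([np.cos(A),np.sin(A),0]); l=np.array([-f[1],f[0],0])
    z=f*np.sin(T)-np.array([0,0,np.cos(T)]); y=flip*l; x=np.cross(y,z)
    tip=toworld([cx/1e3,cy/1e3,.008+h/1e3],PL)-f*.011*np.cos(T)
    return tip-.025*z, Ro.from_matrix(np.c_[x,y,z]).as_quat()
def look():
    p,d=optics.get_image("top"); return p,d,case(d,optics.camera_model("top"),PL)
E
python3 - <<'E'
from h import *
q0=np.array(r.read_state()["joint_positions"]); best=None
for push in(np.pi/2,0):
  for fl in(1,-1):
    for c in([(-92,-90,100),(-92,-33,6)] if push else [(-170,0,100),(-150,0,6),(110,0,6)]):
      q=r.solve_ik(*pose(*c,push,fl)); print(round(push,1),fl,c,None if q is None else np.round(q,2))
E
```

```text
1.6 1 (-92, -90, 100) [ 0.09  0.28  2.05 -0.    0.6  -1.56]
1.6 1 (-92, -33, 6) [ 0.09  0.54  1.99 -0.    0.4  -1.56]
1.6 -1 (-92, -90, 100) [ 0.09  0.28  2.05 -0.    0.6   1.58]
1.6 -1 (-92, -33, 6) [ 0.09  0.54  1.99 -0.    0.4   1.58]
0 1 (-170, 0, 100) [ 0.35  0.59  1.49 -0.22  1.12  0.38]
0 1 (-150, 0, 6) [ 0.32  0.71  1.59 -0.26  0.91  0.41]
0 1 (110, 0, 6) [-0.15  0.66  1.7  -0.3   0.76 -0.01]
0 -1 (-170, 0, 100) [ 0.35  0.59  1.49 -0.22  1.12 -2.76]
0 -1 (-150, 0, 6) [ 0.32  0.71  1.59 -0.26  0.91 -2.73]
0 -1 (110, 0, 6) None
```

```bash
python3 - <<'E'
from h import *
S=np.pi/2
print(r.solve_ik(*pose(-92,-80,6,S,-1)))
command_gripper(.060)
r.reach(*pose(-92,-84,120,S,-1))
p,q=pose(-92,-84,8,S,-1); r.move_straight(p,q,.12)
p,q=pose(-92,-60,8,S,-1); r.move_straight(p,q,.06,max_force=15)
p,d=optics.get_image("scene"); cv2.imwrite("pics/s1.png",cv2.resize(p[150:350,150:450],(750,500))[:,:,::-1])
p,d,c=look(); print(c); s=r.read_state(); print(s["time_s"],s["contact_force"],s["eef_pos"],s["grip_width"])
E
```

```text
[ 0.08621788  0.48721289  2.11474262 -0.00648245  0.33021447  1.58681737]
(-90.59593963623047, -17.550491333007812, 12.25214958190918, 89.82817840576172, 66.42871856689453, np.float64(0.062318325009170256))
4.5 [0.10076073 0.66750887 0.35683695] [0.4635811  0.11594092 0.04036135] 0.060342843229297484
```

View pics/s1.png

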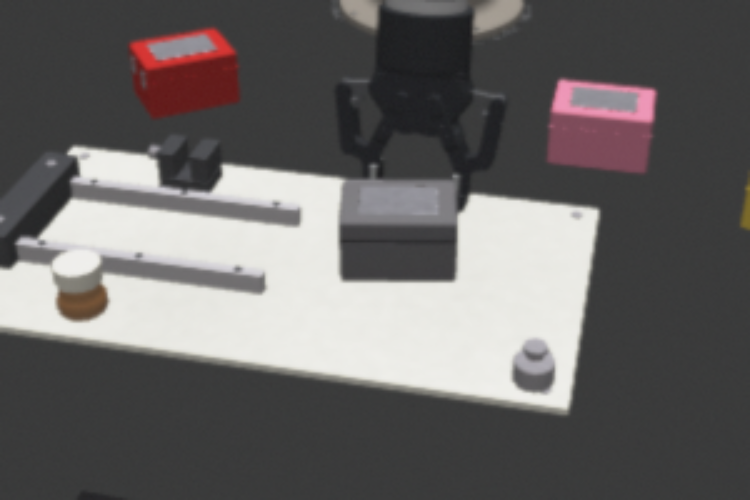

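The crop shows both fingertips behind the case at (375,170) and (457,190), and the case beginning to square up. The contact line agrees with my model to 1 mm, so I'll continue the side push.

```bash
python3 - <<'E'
from h import *
S=np.pi/2
for y in(-46,-36):
    p,q=pose(-92,y,8,S,-1); print(r.move_straight(p,q,.05,max_force=20))
    p,d,c=look(); print(c); s=r.read_state(); print(s["time_s"],s["contact_force"])
np.savez("top1.npz",p=p,d=d)
b=cv2.resize(p[140:300,230:500],None,fx=2.9,fy=2.9,interpolation=cv2.INTER_CUBIC); cv2.imwrite("pics/t1.png",b[:,:,::-1])
E
```

```text
False
(-86.47032165527344, -8.88766860961914, 5.2300896644592285, 89.9737777709961, 66.60914611816406, np.float64(0.06254884326165368))
4.9833 [-0.91318937 -1.04045589  0.65725845]
False
(-83.95497131347656, -2.988574981689453, -0.220367431640625, 66.52820587158203, 89.99846649169922, np.float64(0.06244602157782633))
5.3833 [-0.34473852 -0.16598744 -0.6039859 ]
```

View pics/t1.png

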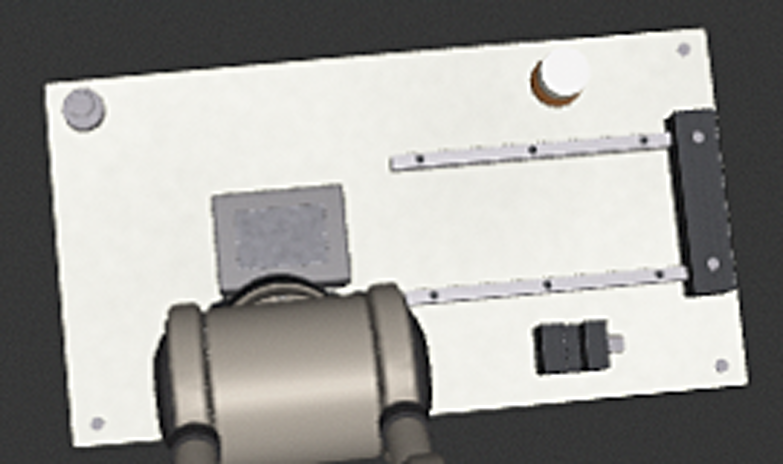

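The case now measures (-84, -3) mm at -0.2°: at (280,238) in the crop, square to the lane and short of the rail ends at (393,163) and (410,298). I'll back off, check the rail centre line, and go round to the rear for the lane push. I'll stop part way to look.

```bash
python3 - <<'E'
from h import *
S=np.pi/2; m=optics.camera_model("top"); f=np.load("top0.npz"); d=f["d"]
X=cloud(d,m); L=toplate(X,PL)*1000
v,u=np.mgrid[:480,:640]
for s in(1,-1):
    k=(abs(L[...,2]-26)<7)&(abs(L[...,1]-s*48)<14)&(L[...,0]>8)&(L[...,0]<185)
    P=toplate(onplane(np.c_[u[k],v[k]],.026,m),PL)*1000
    print(s,k.sum(),P[:,1].mean(),np.polyfit(P[:,0],P[:,1],1))
p,q=pose(-92,-60,8,S,-1); r.move_straight(p,q,.15)
p,q=pose(-92,-75,110,S,-1); r.move_straight(p,q,.25)
command_gripper(.034)
r.reach(*pose(-165,-2,110,0)); 
p,q=pose(-165,-2,8,0); r.move_straight(p,q,.15)
print("pre",look()[2])
p,q=pose(-115,-2,8,0); print(r.move_straight(p,q,.06,max_force=20))
p,d,c=look(); print(c); s=r.read_state(); print(s["time_s"],s["contact_force"],s["grip_width"])
cv2.imwrite("pics/t2.png",cv2.resize(p[140:300,230:500],None,fx=2.9,fy=2.9)[:,:,::-1])
p,d=optics.get_image("scene"); cv2.imwrite("pics/s2.png",cv2.resize(p[150:350,150:450],(750,500))[:,:,::-1])
E
```

```text
1 440 47.62598541216315 [-1.04315435e-02  4.86246135e+01]
-1 438 -47.7466257600366 [ 1.03984802e-03 -4.78467384e+01]
pre (-83.88821411132812, -3.10491943359375, -0.0690765380859375, 66.68492126464844, 89.99144744873047, np.float64(0.06245159563257624))
False
(-70.26744842529297, -2.9532814025878906, -0.13968658447265625, 66.58914184570312, 90.04065704345703, np.float64(0.06226867679535421))
9.65 [0.75599023 0.37997883 0.5562105 ] 0.03360069283292347
```

View pics/s2.png

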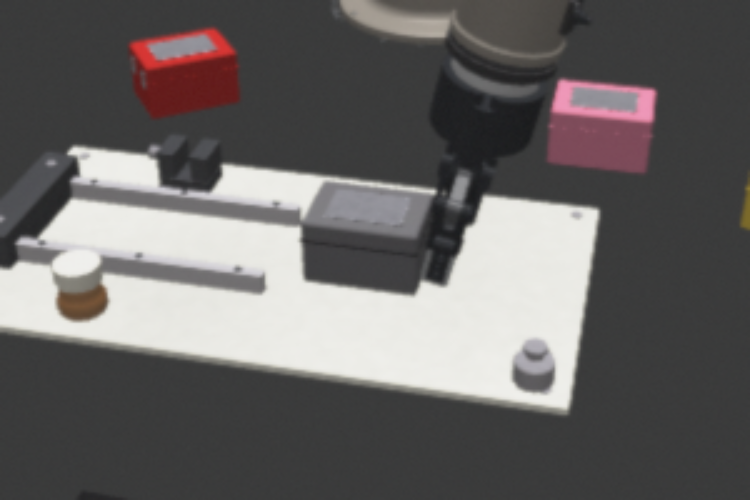

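View pics/t2.png

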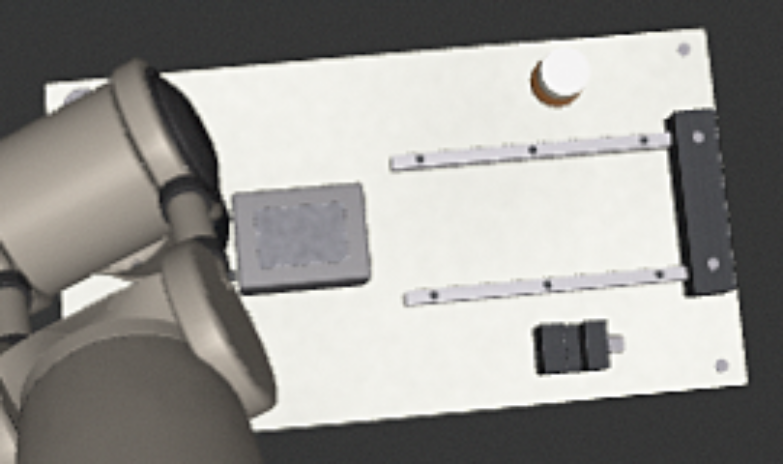

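The case is being pushed squarely from behind by the fingertips, which are at (440,270) in the scene crop. It is about 3 mm right of centre at x = -70, level and not turned. I'll drift the push +3 mm left as it moves down the lane, checking at each step.

```bash
python3 - <<'E'
from h import *
y=-2.
for x,y in((-92,-0.7),(-60,1.),(0,1.),(60,.7)):
    p,q=pose(x,y,8,0); st=r.move_straight(p,q,.05,max_force=15)
    p,d,c=look(); s=r.read_state(); print(x,st,np.round(c,2),s["time_s"],np.round(s["contact_force"],1))
    k=c[2]
    if st or abs(c[1])>6 or abs(k)>3 : print("STOP"); break
cv2.imwrite("pics/t3.png",cv2.resize(p[140:300,230:500],None,fx=2.9,fy=2.9)[:,:,::-1])
E
```

```text
-92 False [-4.686e+01 -1.630e+00 -3.500e-01  6.662e+01  9.003e+01  6.000e-02] 10.3583 [-0.1 -0.   0.1]
-60 False [-1.319e+01 -3.200e-01 -1.400e-01  6.687e+01  8.593e+01  6.000e-02] 11.2 [ 0.1  0.2 -0.6]
0 False [ 5.554e+01 -1.000e-02  8.000e-02  6.722e+01  6.635e+01  6.000e-02] 12.6 [-0.1 -0.2  0.5]
60 False [ 1.2471e+02 -6.2000e-01 -3.1000e-01  6.6720e+01  5.0400e+01  6.0000e-02] 14.0 [-0.1 -0.4  0. ]
```

View pics/t3.png

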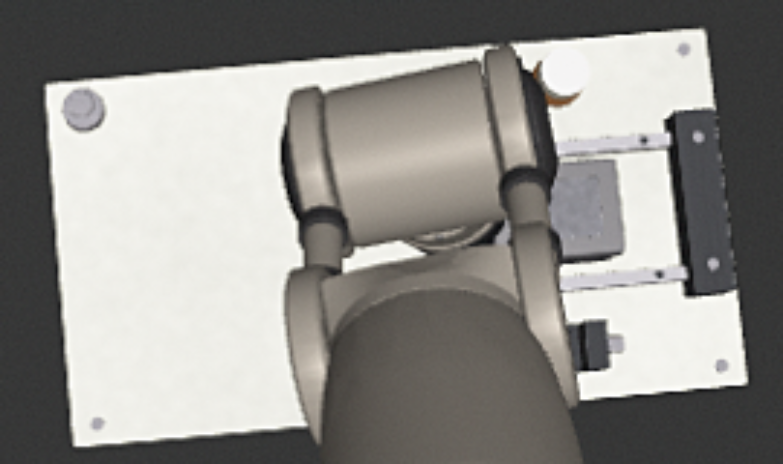

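The visible part of the case spans (550,165) to (622,255), centred and square between the rails. Its front is at about x = 150, so 50 mm remain. I'll finish slowly until contact with the stop.

```bash
python3 - <<'E'
from h import *
for x,v,F in((103,.05,10),(115,.015,5)):
    p,q=pose(x,.7,8,0); st=r.move_straight(p,q,v,max_force=F)
    s=r.read_state(); print(x,st,s["time_s"],np.round(s["contact_force"],1),toplate(s["eef_pos"],PL)-toplate(p,PL))
    if st: break
x0=x+1000*(toplate(s["eef_pos"],PL)-toplate(p,PL))[0]; print(x0)
p,q=pose(x0-30,.7,8,0); r.move_straight(p,q,.1)
p,q=pose(x0-60,.7,110,0); r.move_straight(p,q,.2)
r.movej([-1.291,0.342,1.524,0,1.275,-0.146])
p,d,c=look(); print(np.round(c,2),r.read_state()["time_s"])
cv2.imwrite("pics/t4.png",cv2.resize(p[140:300,230:500],None,fx=2.9,fy=2.9,interpolation=cv2.INTER_CUBIC)[:,:,::-1])
p,d=optics.get_image("scene"); cv2.imwrite("pics/s4.png",cv2.resize(p[170:320,110:410],(800,400),interpolation=cv2.INTER_CUBIC)[:,:,::-1])
E
```

```text
103 False 15.0083 [-0.3  0.2  0.9] [3.35095419e-05 1.16310045e-06 2.36180219e-05]
115 True 15.575 [0.1 1.6 0.7] [-0.00473962 -0.00017703 -0.00027012]
110.26038211569512
[ 1.5083e+02 -1.0200e+00 -3.5000e-01  6.6570e+01  8.7220e+01  6.0000e-02] 18.875
```

View pics/t4.png

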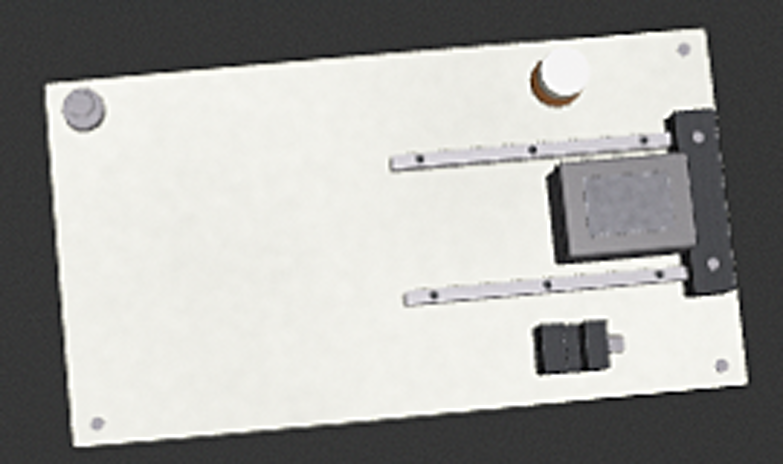

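View pics/s4.png

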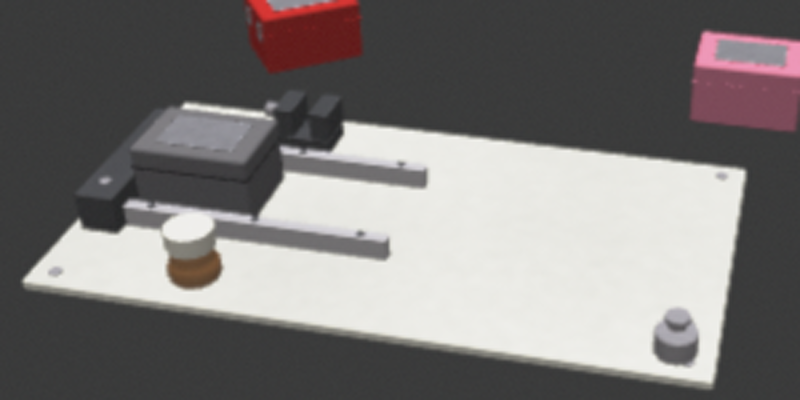

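The case stands square and centred between the rails at (625,208) in the crop. Its front is over the face of the stop, and the jar, grip and weight are where they were. My x estimate was clipped at 195 mm, so I'll recheck it with tighter limits before handing in.

```bash
python3 - <<'E'
from h import *
m=optics.camera_model("top"); p,d=optics.get_image("top"); X=cloud(d,m); L=toplate(X,PL)
k=((abs(X[...,2]-.063)<.004)&(L[...,0]<.23)&(L[...,0]>.05)&(abs(L[...,1])<.07)).astype(np.uint8)
k=cv2.morphologyEx(k,cv2.MORPH_OPEN,np.ones((3,3)))
c=max(cv2.findContours(k,0,1)[0],key=cv2.contourArea).reshape(-1,2)
print(cv2.minAreaRect(np.float32(toplate(onplane(c,.063,m),PL)[:,:2]*1000)))
E
```

```text
((153.97869873046875, -0.03347015380859375), (88.86729431152344, 65.92596435546875), 0.6271874904632568)
```

```bash
python3 -c "
from workcell import r
print(r.finish_job(), r.read_state()['time_s'])"
```

```text
the job is handed in; nothing more can be done
the job is handed in; nothing more can be done
```

The case was pushed down the lane until it met the end stop (measured centre x ≈ 154–155 mm, y ≈ 0 mm, turned under 1°), with no rail contact seen in the pictures, the jar, grip and weight still in place, the arm back at its start pose, and the job handed in at about 19 s.

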